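# Open a contact grill whose catch may have caught, and hold its lid up

### The arm

A 6-joint arm with a two-finger parallel gripper is mounted at the origin on a cart in front of the work surface, level with it; the furniture and walls round the work are solid. World frame = base frame: x ahead of the robot, y to its left, z up, the work surface at z = 0. Lengths are in mm, angles in rad, forces in N, time in s.
With the tool pointing down it reaches from about 400 to 925 mm from the base axis. Payload 12.5 kg.
Tool frame: the origin (TCP) lies at the centre of the arm's flange, where the gripper is bolted on; the fingertips stand 190 mm ahead of it and the grasp point (between the pads) lies 171 mm ahead of it; z points along the fingers, y is the line along which they close (so a half turn about z gives the same grasp; the last joint's range is limited). The gripper opens to 95 mm and grips with 3 to 60 N. Pads are 20 mm wide; open, the fingers measure 119 mm over their backs; the gripper's body (75 mm by 180 mm) begins 59 mm behind the grasp point.
Start: joints at [1.04, 0.491, 1.559, -0, 1.092, -0.106], TCP at [257.564, 569.461, 404.761] pointing down, gripper open.
Joint ranges: [-3.1, 3.1], [-0.84, 2.19], [0.05, 2.79], [-1.13, 4.28], [0.06, 2.93], [-2.69, 2.69]. Speed limits (rad/s): [2.22, 2.22, 2.79, 3.14, 3.14, 3.14].

### API

Orientations are given as [roll, pitch, yaw] about the fixed x, y, z axes, in that order (R = Rz(yaw) Ry(pitch) Rx(roll)).
In Python, from cell import env, read_camera, search_frame, cut_out gives the robot as it stands. The module is installed in compiled form; this text tells all that it offers.
- The arm moves only by the tool move_arm, never from a script. Its argument "commands" is a list of rows, each a list of 3 entries, a list of its own where there are three numbers: the shift along the world's x, y, z normalised to -1 to 1, where 1 is 0.03 m, then the turn about the world's z normalised to -1 to 1, where 1 is 0.08 rad, then the opening, from -1 (shut) to 1 (fully open), so that 0 is half open. A call has 1 to 20 rows; each row shifts and turns the commanded pose from where the row before left it; what a row does not reach is not made up. A row lasts 1/12 s, in which the tool goes at most 41.7 mm and 7.16 degrees, less where a joint would pass 70% of its speed; a pose out of reach is approached as far as the arm can. A call with a number of a shift or a turn outside -1 to 1 is refused whole. A call with a gripper value outside its range is refused whole. The fingers move at their own pace and stop on an object; the grip force is fixed at half the most. Time passes only in rows, so rows that do not move let the fingers close. It gives the time, the measured TCP pose, the force, the opening and the grip force at its end, in the units of the state.
- env.state(): the state, without advancing time (a new reading comes with each control period).
- read_camera(name): name is "side" or "top" or "wrist"; returns a dict with "image" (384x512x3 uint8, red, green, blue), "fx", "fy", "cx", "cy" (pixels), "rvec" (rotation vector, rad) and "tvec" (3), from world to camera coordinates, as OpenCV has them. Camera axes: x right, y down, z forward; pixel columns grow to the right and rows downward; lengths in mm; the calibration is good to about 2 mm. A picture is of the moment at which its call begins. There is no depth.
- env.job_done(): hands the job in; it is judged then, once.
Trained networks look in a picture, given as the dict that the camera call returned (one of the last four; its "shot" number tells which), for a name from the list of things; names that differ only in an ending like _2 or _b are one class to them, and where a whole thing is asked for, a point or a joint stands for the part that bears it (a point fixed in the world has none). Each returns a list of dicts, best first, with "confidence" (0 to 1); they miss things now and then, are a little off and sometimes report something else, mostly with a low value. They report only what shows in the picture. A call takes as long as a camera call.
- search_frame(thing, picture): "at" ([column, row] in pixels, amid what is visible of it).
- cut_out(thing, picture): "region" (384x512 bool, what is visible of it) and "at" ([column, row] in pixels, amid what is visible of it).
The state is a dict: "t": time; "joints": joint angles; "qvel": joint speeds; "tau": joint torques, N m; "eef_pos": TCP position; "tcp_rot": TCP orientation; "ft_force": force on the tool from outside, world axes, zero at the start; "moment": the same for the moment, N m; "opening": opening from 0.0 (shut) to 1.0 (fully open); "grip_force": force on a finger pad.
Only numpy, scipy, OpenCV 4.12 (cv2) and the standard library are available. Lean on these libraries where they do the work, as an engineer would, in place of code of your own. Each camera call takes 0.05 s, during which the arm holds its last target. There are 200 camera calls.

### The job

Hold the contact grill open for me so that I can brush the crumbs off its plates. Try the lid by its handle before you touch the catch: if it comes up, leave the catch alone; if it is caught, do not force it but let it down, press the catch's tab right down, and then lift. Finish with the lid about 60 degrees open and still in your grip, because it falls shut when let go, and do not disturb the espresso cup and the garlic beside the grill.

Things in the scene. Friction and masses are not known exactly. Their poses are not given: they have to be found in the camera images.
- grill: (Lengths here and below in mm.) Electric contact grill (panini press), cold and unplugged: black base, brushed-steel lid, 190 deep x 220 wide x 103 high, fixed to the worktop. Origin under its centre on the worktop; x points to its back (the hinge side), y to its left as seen from the front, z up. The front face, at x = -95, carries the handle and, at its right end, the catch.
- lid: The lid, 0.5 to 0.95 kg. Origin mid hinge axis, 88 behind the grill's centre, 62 above the worktop; axes parallel to the grill's when shut. It swings about its y axis, front edge up, 0 to 83 degrees; its z axis leans back by the opening angle. Weight and a light spring shut it from any angle. Free, it needs 3 to 6 N at the handle; caught, it rises about 7 at the handle and stops dead.
- handle (a point): Middle of the lid's handle, a round black bar 20 in diameter along the grill's y, 94 clear between the arms that carry it. In the lid's frame at x = -238, y = +35, z = +30 (92 above the worktop when shut), 55 in front of the lid's front face (45 clear behind the bar). The bar can turn between the fingers as the lid swings.
- catch: The catch, a black bell crank on a pin across the grill's front. Origin mid pin, in the grill's frame x = -105, y = -84, z = 44. Its upright arm ends, 42 above the pin, in a claw that may or may not reach over a lip on the lid; a glance does not tell. It turns 0.34 rad in all, its top swinging 16 to the front as the tab goes down; it starts in the first 0.25 and stays where it is left.
- catch_tab (a point): Middle of the ribbed pad on the catch's thumb tab (34 wide), on its top face, about 58 in front of the pin (x = -163 in the grill's frame), at the start 46 to 61 above the worktop; the tab's end is 13 farther out. Pressing it straight down takes 2 to 4 N and swings the claw away from the lid; the stroke ends at a hard stop with this point 41 above the worktop.
- espresso_cup: Green and white espresso cup, 64 across, 48 high, 89 with its handle, loose, standing about 175 left of the grill's centre line. Origin under its middle.
- garlic: Garlic bulb, 60 across and 59 high, loose, about 165 left of the grill's centre line near its back. Origin under its middle.

How it is judged:
By the outcome, as a careful person would: the job done as asked, in the order asked, and still so for the second after the job is handed in, while the arm keeps its last pose, push and grip.
It also fails if it takes over 64 s, if anything falls off the work surface, if the arm or the gripper's body presses on something with over 40 N, if the wrist force passes 120 N, or if a joint passes its speed limit or range.

## Working session

There is one attempt and no reset: what is moved stays moved. The work goes in short steps, Python scripts to look and compute and a tool call to move; the robot and the scene stay as the last step left them, time stands still between calls to the robot, and variables do not carry over. Pictures are saved under pics/ and viewed, at most 10 in all, crops included, and the job is handed in when it is done.

Besides the shell and the picture viewer there is one more tool, called after ">>>" by a JSON object that holds its "name" and its "arguments", one argument or row to a line. move_arm: Moves the arm, as the interface text tells. Its arguments: {"type":"object","properties":{"commands":{"type":"array","items":{"type":"array"}}},"required":["commands"]}

```bash
mkdir -p pics
cat > h.py <<'E'
from cell import env, read_camera, search_frame, cut_out
import numpy as np, cv2
def P(c):
    R=cv2.Rodrigues(np.array(c["rvec"],float))[0]; t=np.array(c["tvec"],float).ravel()
    K=np.array([[c["fx"],0,c["cx"]],[0,c["fy"],c["cy"]],[0,0,1.]]); return K,R,t
def proj(c,X):
    K,R,t=P(c); x=(R@np.atleast_2d(X).T).T+t; x=(K@x.T).T; return x[:,:2]/x[:,2:]
def ray(c,uv):
    K,R,t=P(c); d=R.T@np.linalg.inv(K)@np.array([uv[0],uv[1],1.]); return -R.T@t,d/np.linalg.norm(d)
def atz(c,uv,z):
    o,d=ray(c,uv); return o+d*(z-o[2])/d[2]
def tri(*ps):
    A=np.zeros((3,3));b=np.zeros(3)
    for c,uv in ps:
        o,d=ray(c,uv);M=np.eye(3)-np.outer(d,d);A+=M;b+=M@o
    return np.linalg.solve(A,b)
def save(c,n): cv2.imwrite(f"pics/{n}.png",c["image"][:,:,::-1])
E
python3 - <<'E'
from h import *
np.set_printoptions(precision=1,suppress=True)
s=env.state();print(s)
C={n:read_camera(n) for n in("top","side","wrist")}
for n,c in C.items(): save(c,n+"0"); print(n,-P(c)[1].T@P(c)[2])
for th in["grill","lid","handle","catch","catch_tab","espresso_cup","garlic"]:
    D={}
    for n,c in C.items():
        r=search_frame(th,c); print(th,n,[(np.round(x["at"]),round(x["confidence"],2)) for x in r[:2]])
        if r and n!="wrist": D[n]=r[0]["at"]
    if len(D)==2: print("  tri",tri(*[(C[n],D[n]) for n in D]))
im=np.vstack([np.hstack([C["top"]["image"],C["side"]["image"]])])
cv2.imwrite("pics/a.png",cv2.resize(im[:,:,::-1],(800,300)))
E
```

```text
{'t': 0.0, 'joints': array([ 1. ,  0.5,  1.6,  0. ,  1.1, -0.1]), 'qvel': array([ 0., -0.,  0., -0., -0., -0.]), 'tau': array([ -0. , -61.3, -25.8,   0.1,   0. ,  -0. ]), 'eef_pos': array([257.5, 569.4, 404.1]), 'tcp_rot': array([-3.1, -0. ,  2.7]), 'ft_force': array([ 0.2, -0.3, -0. ]), 'moment': array([0., 0., 0.]), 'grip_force': 0.0, 'opening': 1.0003562242972104}
top [441.5 410.  936.1]
side [ 186.1 -302.3  689.3]
wrist [194.2 597.1 384.6]
grill top [(array([268., 176.]), 0.6)]
grill side [(array([270., 220.]), 0.78)]
grill wrist []
  tri [526.8 348.6  56. ]
lid top [(array([264., 174.]), 0.96)]
lid side [(array([267., 211.]), 0.75)]
lid wrist []
  tri [528.8 360.4  68.9]
handle top [(array([262., 178.]), 0.63)]
handle side [(array([268., 208.]), 0.69)]
handle wrist []
  tri [524.5 363.   76.6]
catch top [(array([317., 206.]), 0.66)]
catch side [(array([274., 274.]), 0.77)]
catch wrist []
  tri [461.6 222.   48.4]
catch_tab top [(array([320., 204.]), 0.58)]
catch_tab side [(array([274., 272.]), 0.9)]
catch_tab wrist []
  tri [463.2 218.5  58.6]
espresso_cup top [(array([203., 199.]), 0.71)]
espresso_cup side [(array([212., 188.]), 0.7)]
espresso_cup wrist [(array([288., 294.]), 0.82)]
  tri [465.1 510.4  45.9]
garlic top [(array([182., 166.]), 0.93)]
garlic side [(array([235., 171.]), 0.47)]
garlic wrist []
  tri [546.8 568.   32.5]
```

View pics/top0.png

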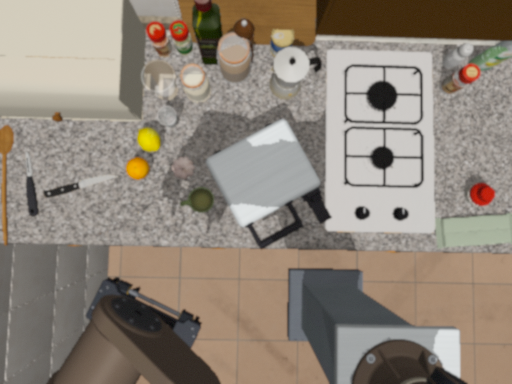

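View pics/side0.png

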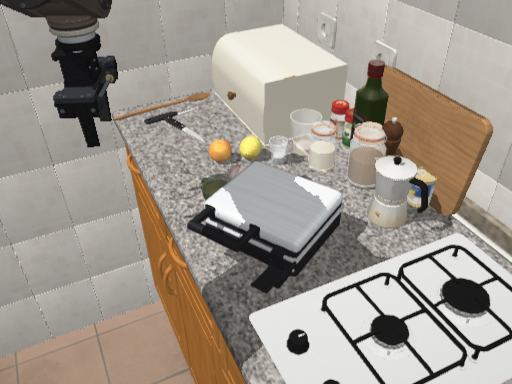

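The top and side views show the grill turned about +30°. The handle bar runs (258,243)–(299,224) in the top view and the catch tab is near (318,207). The cup is at (200,199) and the garlic at (182,166). I'll zoom in and fit the pose.

Run:
```python
import cv2,numpy as np
a=cv2.imread("pics/top0.png")[115:255,195:335]; b=cv2.imread("pics/side0.png")[155:295,185:345]
a=cv2.resize(a,None,fx=4,fy=4,interpolation=cv2.INTER_CUBIC)[:,:]
b=cv2.resize(b,None,fx=4,fy=4,interpolation=cv2.INTER_CUBIC)
cv2.imwrite("pics/za.png",a);cv2.imwrite("pics/zb.png",b)
```

```text
(no output)
```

View pics/za.png

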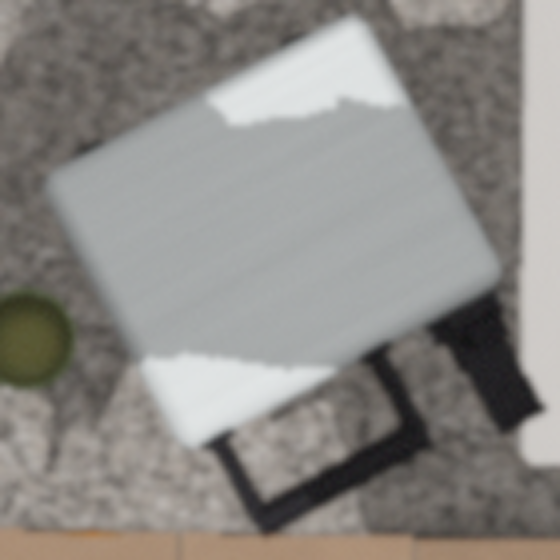

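View pics/zb.png

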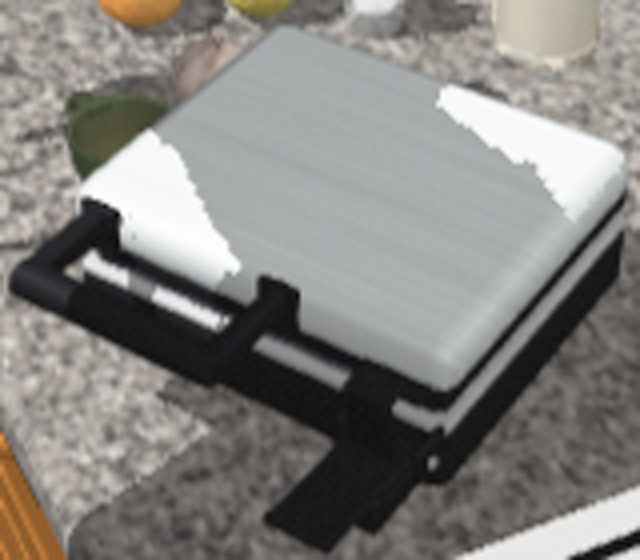

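The crops show clear corners, bar joints and tab end, which is enough to fit the grill's pose (x, y, yaw).

Run:
```python
from h import *
from scipy.optimize import least_squares
np.set_printoptions(precision=1,suppress=True)
T=read_camera("top");S=read_camera("side")
M=np.array([[-93,108,98],[-93,-108,98],[93,-108,98],[93,108,98],[-150,88,92],[-150,-18,92],[-176,-84,55]],float)
a=np.array([[192,443],[497,275],[355,15],[50,180],[267,515],[415,437],[520,415]])/4+[195,115]
b=np.array([[85,200],[440,370],[620,165],[285,28],[25,278],[215,365],[300,530]])/4+[185,155]
def W(p):
    c,s=np.cos(p[2]),np.sin(p[2]); return M@np.array([[c,-s,0],[s,c,0],[0,0,1]]).T+[p[0],p[1],0]
f=lambda p:np.r_[(proj(T,W(p))-a).ravel(),(proj(S,W(p))-b).ravel()]
r=least_squares(f,[530,350,.5],loss="soft_l1"); p=r.x;print(p[:2],p[2],np.degrees(p[2]));print(f(p).reshape(2,-1,2))
c,s=np.cos(p[2]),np.sin(p[2])
g=lambda x,y:(round(p[0]+c*x-s*y,1),round(p[1]+s*x+c*y,1))
print("handle",g(-150,35),"tab",g(-163,-84),"hinge",g(88,35))
```

```text
[537.7 361.1] 0.5188784408934299 29.72954474352188
[[[-0.7  2.2]
  [ 3.5  0.4]
  [ 1.2 -2.8]
  [-2.5 -1.7]
  [-0.4  1.5]
  [ 2.  -0.7]
  [ 1.7  0.8]]

 [[-3.8 -1.5]
  [ 2.2 -1.4]
  [ 4.6 -3.9]
  [-0.3 -2.4]
  [ 0.3  1.1]
  [-1.8  1.3]
  [-0.3 -0.9]]]
handle (np.float64(390.1), np.float64(317.1)) tab (np.float64(437.8), np.float64(207.3)) hinge (np.float64(596.8), np.float64(435.1))
```

>>> {"name": "move_arm", "arguments": {
  "commands": [
    [[0.44,-0.84,-0.2],-0.76,0.3],
    [[0.44,-0.84,-0.2],-0.76,0.3],
    [[0.44,-0.84,-0.2],-0.76,0.3],
    [[0.44,-0.84,-0.2],-0.76,0.3],
    [[0.44,-0.84,-0.2],-0.76,0.3],
    [[0.44,-0.84,-0.2],-0.76,0.3],
    [[0.44,-0.84,-0.2],-0.76,0.3],
    [[0.44,-0.84,-0.2],-0.76,0.3],
    [[0.44,-0.84,-0.2],-0.76,0.3],
    [[0.44,-0.84,-0.2],-0.76,0.3],
    [[0,0,0],0,0.3],
    [[0,0,0],0,0.3]
  ]
}}

```text
t: 2.3
eef_pos: [390.2, 316.6, 344.7]
tcp_rot: [-3.141, -0.0, 2.107]
ft_force: [0.4, 0.3, -0.5]
opening: 0.652
grip_force: 0.0
```

Run:
```python
from h import *
s=env.state();print(s["t"],s["eef_pos"],s["tcp_rot"],s["opening"],s["ft_force"])
T=read_camera("wrist");save(T,"w1")
r=cv2.Rodrigues(np.eye(3))
y=s["tcp_rot"][2];print("closing dir deg",np.degrees(y)-90)
h=np.array([390.1,317.1,92]);print("pred handle px",proj(T,h),"grasp pt",proj(T,[s["eef_pos"][0],s["eef_pos"][1],s["eef_pos"][2]-171]))
for n in("handle","catch_tab","lid"):print(n,[(x["at"],x["confidence"]) for x in search_frame(n,T)])
```

```text
2.3 [390.16766378 316.60480903 344.72072348] [-3.14142312e+00 -5.01208989e-05  2.10666797e+00] 0.6522330168532671 [ 0.35522372  0.25647461 -0.48614644]
closing dir deg 30.703183556731958
pred handle px [[255.86823865 199.20272299]] grasp pt [[255.86551621 237.35198756]]
handle [([395.4, 172.6], 0.83)]
catch_tab [([261.4, 283.3], 0.8)]
lid [([399.9, 173.4], 0.56)]
```

View pics/w1.png

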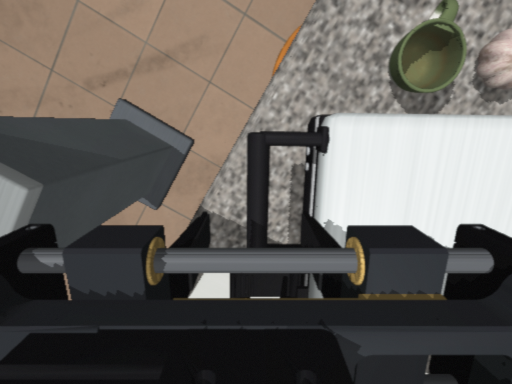

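The bar is vertical in the wrist image at column ~258 (predicted 256), so it is aligned. I'll descend and watch the force.

>>> {"name": "move_arm", "arguments": {
  "commands": [
    [[0,0,-0.7],0,0.3],
    [[0,0,-0.7],0,0.3],
    [[0,0,-0.5],0,0.3],
    [[0,0,-0.4],0,0.3],
    [[0,0,-0.2],0,0.3],
    [[0,0,-0.2],0,0.3],
    [[0,0,0],0,0.3]
  ]
}}

```text
t: 3.08
eef_pos: [389.3, 317.9, 263.2]
tcp_rot: [-3.141, 0.0, 2.11]
ft_force: [-0.1, -1.0, -0.0]
opening: 0.651
grip_force: 0.0
```

>>> {"name": "move_arm", "arguments": {
  "commands": [
    [[0,0,0],0,-0.2],
    [[0,0,0],0,-0.5],
    [[0,0,0],0,-1],
    [[0,0,0],0,-1],
    [[0,0,0],0,-1],
    [[0,0,0],0,-1],
    [[0,0,0],0,-1],
    [[0,0,0],0,-1],
    [[0,0,0],0,-1],
    [[0,0,0],0,-1]
  ]
}}

```text
t: 3.92
eef_pos: [390.7, 318.0, 264.1]
tcp_rot: [3.137, -0.0, 2.108]
ft_force: [8.0, 4.5, -4.2]
opening: 0.203
grip_force: 30.0
```

>>> {"name": "move_arm", "arguments": {
  "commands": [
    [[0.04,0.02,0],0,-1],
    [[0,0,0.05],0,-1],
    [[0,0,0.05],0,-1],
    [[0,0,0],0,-1],
    [[0,0,0],0,-1]
  ]
}}

```text
t: 4.33
eef_pos: [391.3, 318.4, 267.0]
tcp_rot: [3.139, -0.0, 2.109]
ft_force: [5.8, 5.0, -5.0]
opening: 0.205
grip_force: 30.0
```

>>> {"name": "move_arm", "arguments": {
  "commands": [
    [[0.04,0.03,0.05],0,-1],
    [[0.02,0.02,0.05],0,-1],
    [[0,0,0],0,-1],
    [[0,0,0],0,-1]
  ]
}}

```text
t: 4.67
eef_pos: [392.3, 319.2, 269.5]
tcp_rot: [-3.14, 0.0, 2.109]
ft_force: [0.2, -3.6, -3.1]
opening: 0.202
grip_force: 30.0
```

>>> {"name": "move_arm", "arguments": {
  "commands": [
    [[0,0,0.05],0,-1],
    [[0,0,0.03],0,-1],
    [[0,0,0],0,-1],
    [[0,0,0],0,-1]
  ]
}}

```text
t: 5.0
eef_pos: [392.4, 319.3, 272.2]
tcp_rot: [-3.141, 0.0, 2.109]
ft_force: [1.1, -5.6, -3.0]
opening: 0.205
grip_force: 30.0
```

>>> {"name": "move_arm", "arguments": {
  "commands": [
    [[0,0,0.04],0,-1],
    [[0,0,0.03],0,-1],
    [[0,0,0],0,-1],
    [[0,0,0],0,-1]
  ]
}}

```text
t: 5.33
eef_pos: [392.6, 319.4, 274.4]
tcp_rot: [3.141, 0.0, 2.109]
ft_force: [3.0, -4.8, -3.5]
opening: 0.201
grip_force: 30.0
```

>>> {"name": "move_arm", "arguments": {
  "commands": [
    [[0.02,0.01,0.05],0,-1],
    [[0.02,0.01,0.05],0,-1],
    [[0,0,0],0,-1],
    [[0,0,0],0,-1]
  ]
}}

```text
t: 5.67
eef_pos: [393.3, 319.8, 277.2]
tcp_rot: [-3.14, 0.0, 2.109]
ft_force: [-1.6, -5.7, -3.0]
opening: 0.206
grip_force: 30.0
```

>>> {"name": "move_arm", "arguments": {
  "commands": [
    [[0.01,0,0.07],0,-1],
    [[0.02,0,0.06],0,-1],
    [[0,0,0],0,-1],
    [[0,0,0],0,-1]
  ]
}}

```text
t: 6.0
eef_pos: [394.1, 320.0, 281.3]
tcp_rot: [-3.14, -0.0, 2.109]
ft_force: [-4.9, -4.1, -2.0]
opening: 0.202
grip_force: 30.0
```

The handle is 17 mm up at about 3 N, past the 7 mm stop. I'll check by eye that the lid really follows.

Run:
```python
from h import *
c=read_camera("side")["image"][130:300,170:350,::-1]
cv2.imwrite("pics/s2.png",cv2.resize(c,None,fx=3,fy=3))
```

```text
(no output)
```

View pics/s2.png

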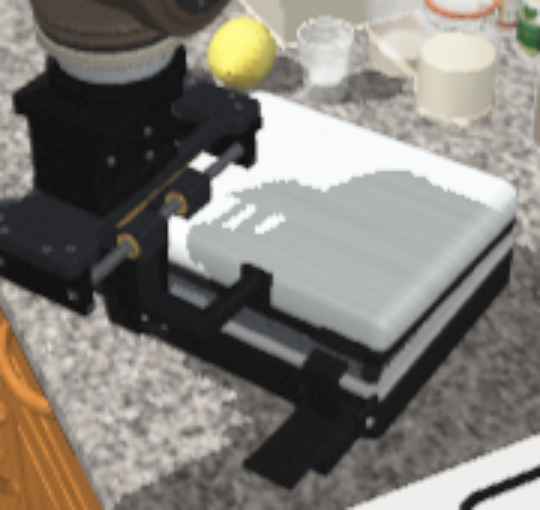

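The lid's front has risen with a visible gap at the catch end, so it is free. I'll leave the catch alone and follow the arc up.

>>> {"name": "move_arm", "arguments": {
  "commands": [
    [[0.07,0.04,0.38],0,-1],
    [[0.09,0.05,0.375],0,-1],
    [[0.11,0.06,0.37],0,-1],
    [[0.12,0.07,0.36],0,-1],
    [[0.14,0.08,0.355],0,-1],
    [[0,0,0],0,-1],
    [[0,0,0],0,-1]
  ]
}}

```text
t: 6.63
eef_pos: [409.4, 328.8, 337.0]
tcp_rot: [-3.138, -0.0, 2.109]
ft_force: [-10.4, -7.7, 3.0]
opening: 0.203
grip_force: 30.0
```

>>> {"name": "move_arm", "arguments": {
  "commands": [
    [[0.1,0.06,0.35],0,-1],
    [[0.165,0.095,0.34],0,-1],
    [[0.18,0.1,0.33],0,-1],
    [[0.19,0.11,0.32],0,-1],
    [[0.21,0.12,0.31],0,-1],
    [[0,0,0],0,-1],
    [[0,0,0],0,-1]
  ]
}}

```text
t: 7.22
eef_pos: [434.7, 343.4, 387.0]
tcp_rot: [-3.138, -0.0, 2.109]
ft_force: [-13.4, -8.7, 8.6]
opening: 0.202
grip_force: 30.0
```

>>> {"name": "move_arm", "arguments": {
  "commands": [
    [[0.15,0.085,0.36],0,-1],
    [[0.23,0.13,0.285],0,-1],
    [[0.24,0.14,0.27],0,-1],
    [[0.255,0.145,0.255],0,-1],
    [[0.265,0.15,0.24],0,-1],
    [[0,0,0],0,-1],
    [[0,0,0],0,-1]
  ]
}}

```text
t: 7.8
eef_pos: [469.5, 363.3, 430.0]
tcp_rot: [3.141, -0.0, 2.109]
ft_force: [-9.4, -6.5, 9.9]
opening: 0.204
grip_force: 30.0
```

>>> {"name": "move_arm", "arguments": {
  "commands": [
    [[0.24,0.135,0.255],0,-1],
    [[0.275,0.155,0.2],0,-1],
    [[0.28,0.16,0.185],0,-1],
    [[0.29,0.165,0.17],0,-1],
    [[0.295,0.17,0.155],0,-1],
    [[0,0,0],0,-1],
    [[0,0,0],0,-1],
    [[0,0,0],0,-1]
  ]
}}

```text
t: 8.47
eef_pos: [511.2, 386.8, 459.2]
tcp_rot: [3.139, -0.0, 2.109]
ft_force: [-4.6, -4.1, 9.4]
opening: 0.206
grip_force: 30.0
```

Run:
```python
from h import *
from scipy.optimize import least_squares
s=env.state();print(s["t"],s["eef_pos"],s["ft_force"],s["grip_force"])
Q=np.array([[391,318.2,264.1],[394.1,320,281.3],[409.4,328.8,337],[434.7,343.4,387],[469.5,363.3,430],s["eef_pos"]])
d=np.array([.868,.496]);u=(Q[:,:2]-Q[0,:2])@d; z=Q[:,2]-171
f=lambda p:np.hypot(u-p[0],z-p[1])-239.9
r=least_squares(f,[238,62]);print(r.x,f(r.x));print("angles",np.degrees(np.arctan2(z-r.x[1],r.x[0]-u))-7.18)
c=read_camera("side");cv2.imwrite("pics/s3.png",c["image"][:,:,::-1])
```

```text
8.4667 [511.16372582 386.84824223 459.22917812] [-4.56304609 -4.14398167  9.38250295] 29.987115561962128
[240.08197027  70.54423928] [ 1.2392021  -0.08340414 -1.1354457  -0.89174761  0.699389    0.38273399]
angles [-1.81280175  2.36229861 16.38507185 30.30693419 44.38152221 57.77198586]
```

View pics/s3.png

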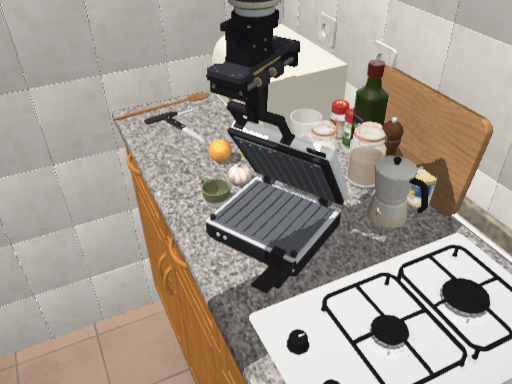

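The lid stands open at about 58–59° in the grip, and the cup and garlic are untouched. One small nudge remains, then I hand in.

>>> {"name": "move_arm", "arguments": {
  "commands": [
    [[0.05,0.03,0.04],0,-1],
    [[0.05,0.03,0.04],0,-1],
    [[0,0,0],0,-1],
    [[0,0,0],0,-1],
    [[0,0,0],0,-1],
    [[0,0,0],0,-1],
    [[0,0,0],0,-1],
    [[0,0,0],0,-1]
  ]
}}

```text
t: 9.18
eef_pos: [514.2, 388.6, 460.7]
tcp_rot: [3.141, -0.0, 2.109]
ft_force: [-5.4, -2.5, 8.9]
opening: 0.204
grip_force: 30.0
```

Run:
```python
from h import *
s=env.state();print(s["t"],s["eef_pos"],s["ft_force"],s["grip_force"],s["qvel"])
print(env.job_done())
```

```text
9.1833 [514.21749144 388.58185269 460.66691759] [-5.3833459  -2.48549653  8.93211001] 29.986369013786316 [ 0.00020491 -0.00082943 -0.0005394   0.00029974 -0.00065236  0.00036607]
the job is handed in; nothing more can be done
None
```

The lid came up freely when I tried it, so I left the catch alone. It is held about 60° open (estimated 59–60°) in the grip, the cup and garlic were not disturbed, and the job is handed in.

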